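Open the sugar, shut the biscuits

TASK

Tea is ready: pop open the canister of sugar cubes (blue button, now latched down) and shut the canister of crescent biscuits (red button, now standing up) by pressing each push-push button from above all the way to its stop and letting go. Check that blue has ended up standing up and red latched down, and press again if one has not changed over. Leave the hazelnut canister (green button) shut, and all three canisters upright where they stand.

Things in the scene. Friction and masses are not known exactly. Their poses are not given: they have to be found in the camera images.
- sugar_top (a point): centre of the top of the blue round push button (46 mm across, flat) in the lid of the canister of white sugar cubes: a loose clear square box 100 x 100 x 110 mm, 0.9 kg, with a white lid 104 x 104 x 30 mm (lid top 140 mm above the worktop). Button top above the worktop: 164 mm up (open), 156 latched (shut), 144 fully pressed; starts latched down. z points up
- sugar_button (a joint): depth of the blue button, m, downwards: 0 = up (open), 0.008 = latched down (shut), 0.020 = pressed to its stop. Every press past 0.017, best to the stop, and release changes it over, up to latched or latched to up; a press short of 0.012 changes nothing, one between may hang half-way till pressed again. Spring 2 to 3.5 N. Starts at 0.008, to end at 0
- biscuits_top (a point): centre of the top of the red round push button (46 mm across, flat) in the lid of the canister of golden crescent biscuits: a loose clear square box 100 x 100 x 110 mm, 0.9 kg, with a white lid 104 x 104 x 30 mm (lid top 140 mm above the worktop). Button top above the worktop: 164 mm up (open), 156 latched (shut), 144 fully pressed; starts up. z points up
- biscuits_button (a joint): depth of the red button, m, downwards: 0 = up (open), 0.008 = latched down (shut), 0.020 = pressed to its stop. Every press past 0.017, best to the stop, and release changes it over, up to latched or latched to up; a press short of 0.012 changes nothing, one between may hang half-way till pressed again. Spring 2 to 3.5 N. Starts at 0, to end at 0.008
- hazelnuts_top (a point): centre of the top of the green round push button (46 mm across, flat) in the lid of the canister of brown hazelnuts: a loose clear square box 100 x 100 x 110 mm, 0.9 kg, with a white lid 104 x 104 x 30 mm (lid top 140 mm above the worktop). Button top above the worktop: 164 mm up (open), 156 latched (shut), 144 fully pressed; starts latched and stays so. z points up
- hazelnuts_button (a joint): depth of the green button, m, downwards: 0 = up (open), 0.008 = latched down (shut), 0.020 = pressed to its stop. Every press past 0.017, best to the stop, and release changes it over, up to latched or latched to up; a press short of 0.012 changes nothing, one between may hang half-way till pressed again. Spring 2 to 3.5 N. Starts and stays at 0.008
Things that resemble listed ones, but are neither listed nor needed, are in the scene too. What is shaped like the part that bears sugar_top but turquoise is not meant.

How it is judged (in metres and radians):
At the end, for the whole second after the job is handed in: Blue (sugar) button up, depth under 3 mm; red (biscuits) and green (hazelnuts) buttons latched down, depth 5 to 11 mm; all three canisters upright within 5 degrees, each button-top centre within 40 mm of its start (button travel included) (value of joint sugar_button below 0.003 m and value of joint biscuits_button between 0.005 and 0.011 m and value of joint hazelnuts_button between 0.005 and 0.011 m and angle between each of sugar_top, biscuits_top, hazelnuts_top's own z axis and vertical below 0.09 rad and distance of each of sugar_top, biscuits_top, hazelnuts_top from where it was at the start of the episode below 0.04 m); the robot touches nothing.
It fails at once if the green button of the hazelnut canister is pressed or pops up (depth over 14 mm or under 4 mm) (value of joint hazelnuts_button above 0.014 m or value of joint hazelnuts_button below 0.004 m).
It fails at once if a canister is knocked askew (tilted more than 20 degrees) (angle between any of sugar_top, biscuits_top, hazelnuts_top's own z axis and vertical above 0.35 rad).
It also fails if it takes over 35 s, if anything falls off the work surface, if the arm or the gripper's body presses on something with over 40 N, if the wrist force passes 120 N, or if a joint passes its speed limit or range.

ROBOT

A 6-joint arm with a two-finger parallel gripper is mounted at the origin on the work surface. World frame = base frame: x ahead of the robot, y to its left, z up, the work surface at z = 0. Lengths are in mm, angles in rad, forces in N, time in s.
With the tool pointing down it reaches from about 300 to 775 mm from the base axis. Payload 14.6 kg.
Tool frame: the origin (TCP) lies midway between the tips of the shut fingers; the grasp point (between the pads) lies 19 mm behind it; z points along the fingers, y is the line along which they close (so a half turn about z gives the same grasp; the last joint's range is limited). The gripper opens to 94 mm and grips with 3 to 60 N. Pads are 16 mm wide; open, the fingers measure 119 mm over their backs; the gripper's body (75 mm by 177 mm) begins 78 mm behind the grasp point.
Start: joints at [-1.369, 0.3, 1.521, -0, 1.321, -0.067], TCP at [146.059, -530.241, 205.446] pointing down, gripper open.
Joint ranges: [-3.03, 3.03], [-0.79, 2.21], [0.23, 2.52], [-1.04, 4.18], [0, 3.07], [-2.55, 2.55]. Speed limits (rad/s): [2.22, 2.22, 2.57, 3.14, 3.14, 3.14].

INTERFACE

Orientations are given as [roll, pitch, yaw] about the fixed x, y, z axes, in that order (R = Rz(yaw) Ry(pitch) Rx(roll)).
In Python, from cell import manip, camera gives the robot as it stands.
- The arm moves only by the tool move_arm, never from a script. Its arguments are lists of equal length, an entry for each row: "dp": the shift along the world's x, y, z in mm, a list of three; "rotation": the turn, a rotation vector about the world's x, y, z in rad, a list of three; "hand": the opening, from 0 (shut) to 1 (fully open). A call has 1 to 10 rows; each row shifts and turns the commanded pose from where the row before left it; what a row does not reach is not made up. A row lasts 1/8 s, in which the tool goes at most 62.5 mm and 10.7 degrees, less where a joint would pass 70% of its speed; a pose out of reach is approached as far as the arm can. A call with a gripper value outside its range is refused whole. The fingers move at their own pace and stop on an object; "newtons" is the grip in N (left out, the last holds). Time passes only in rows, so rows that do not move let the fingers close. It gives the time, the measured TCP pose, the force, the opening and the grip force at its end, in the units of the state.
- manip.read_state(): the state, without advancing time (a new reading comes with each control period).
- camera(name): name is "side" or "top" or "wrist"; returns a dict with "image" (480x640x3 uint8, red, green, blue), "fx", "fy", "cx", "cy" (pixels), "R" (3x3) and "t" (3): a world point X has camera coordinates R X + t; the wrist camera has in their place "mount" (4x4, takes a point from camera to tool coordinates, whose origin is the TCP and whose axes are the flange's). Camera axes: x right, y down, z forward; pixel columns grow to the right and rows downward; lengths in mm; the calibration is good to about 2 mm. A picture is of the moment at which its call begins: read the wrist's pose just before it. There is no depth.
- manip.sign_off(): hands the job in; it is judged then, once.
The state is a dict: "clock": time; "joints": joint angles; "qd": joint speeds; "effort": joint torques, N m; "eef_pos": TCP position; "eef_rot": TCP orientation; "wrist_force": force on the tool from outside, world axes, zero at the start; "moment": the same for the moment, N m; "finger_gap": finger opening in mm; "finger_force": force on a finger pad.
Only numpy, scipy, OpenCV 4.12 (cv2) and the standard library are available. Lean on these libraries where they do the work, as an engineer would, in place of code of your own. Each camera call takes 0.05 s, during which the arm holds its last target. There are 200 camera calls.

## Working session

There is one attempt and no reset: what is moved stays moved. The work goes in short steps, Python scripts to look and compute and a tool call to move; the robot and the scene stay as the last step left them, time stands still between calls to the robot, and variables do not carry over. Pictures are saved under pics/ and viewed, at most 10 in all, crops included, and the job is handed in when it is done.

Besides the shell and the picture viewer there is one more tool, called after "Emit:" as a command line: name --argument value ..., lists and objects as JSON in quotes. move_arm: Moves the arm, as the interface text tells. Its arguments: {"type":"object","properties":{"dp":{"type":"array","items":{"type":"array","items":{"type":"number"}}},"rotation":{"type":"array","items":{"type":"array","items":{"type":"number"}}},"hand":{"type":"array","items":{"type":"number"}},"newtons":{"type":"number"}},"required":["dp","rotation","hand"]}

```bash
mkdir -p pics
cat > h.py <<'E'
import numpy as np, cv2
from cell import manip, camera
def snap(n,f):
    c=camera(n); cv2.imwrite('pics/'+f,c['image'][:,:,::-1]); return c
def ray(c,u,v,z):
    R=np.array(c['R']);t=np.array(c['t']);o=-R.T@t
    d=R.T@np.array([(u-c['cx'])/c['fx'],(v-c['cy'])/c['fy'],1])
    return o+d*(z-o[2])/d[2]
def blobs(im):
    h=cv2.cvtColor(im,cv2.COLOR_RGB2HSV);out=[]
    m=((h[...,1]>110)&(h[...,2]>50)).astype('uint8')
    for name,lo,hi in [('red',0,8),('red',172,180),('yel',9,35),('green',36,78),('turq',79,98),('blue',99,130)]:
        k=m*((h[...,0]>=lo)&(h[...,0]<=hi)).astype('uint8')
        n,l,s,c=cv2.connectedComponentsWithStats(k)
        for i in range(1,n):
            if s[i,4]>60: out.append((name,s[i].tolist(),c[i].round(1)))
    return out
E
python3 - <<'E'
from h import *
print(manip.read_state())
for n in('top','side'):
    c=snap(n,n+'0.png')
    print(n,-np.array(c['R']).T@np.array(c['t']))
    for b in blobs(c['image']): print(*b, ray(c,*b[2],158).round(0))
E
```

```text
{'clock': 0.0, 'joints': array([-1.36858238e+00,  3.00457218e-01,  1.52159633e+00,  1.69544684e-06,
        1.32069256e+00, -6.65932426e-02]), 'qd': array([-1.53866192e-03,  6.88553497e-04,  2.11490631e-04, -3.82959728e-04,
        1.64728831e-05, -1.52905807e-03]), 'effort': array([-3.67568151e-03, -5.31814563e+01, -3.52741063e+01,  7.06866989e-02,
        2.43681466e-02, -1.27103090e-04]), 'eef_pos': array([ 146.01728692, -529.98582109,  204.88749323]), 'eef_rot': array([-3.14044187e+00, -7.83939230e-05,  2.68806727e-01]), 'wrist_force': array([0.24560814, 0.52466708, 0.13320155]), 'moment': array([-0.03279997,  0.01013488,  0.01043002]), 'finger_force': 0.0, 'finger_gap': 94.05794613086087}
top [403.12189764  25.11417543 902.04859292]
red [312, 149, 30, 28, 673] [326.1 162.6] [585.  35. 158.]
yel [0, 0, 367, 4, 951] [147.5   1. ] [853. 321. 158.]
yel [280, 14, 24, 90, 820] [289.9  58.7] [754.  91. 158.]
yel [245, 19, 23, 54, 543] [253.2  46.6] [775. 150. 158.]
yel [209, 20, 24, 90, 849] [218.6  64. ] [747. 205. 158.]
yel [173, 25, 24, 54, 553] [181.9  52.1] [767. 264. 158.]
yel [2
[... 1443 characters left out ...]
8, 81, 20, 922] [ 57.7 337.9] [755. 219. 158.]
yel [4, 360, 79, 27, 1065] [ 41.1 375.6] [751. 271. 158.]
yel [81, 362, 45, 22, 523] [102.7 374.2] [685. 267. 158.]
yel [72, 402, 40, 27, 621] [ 88.4 417.3] [681. 318. 158.]
yel [0, 406, 69, 24, 966] [ 33.  417.9] [736. 321. 158.]
yel [0, 449, 49, 31, 695] [ 25.3 467.4] [719. 372. 158.]
yel [45, 452, 53, 28, 781] [ 70.9 467.5] [677. 370. 158.]
green [279, 141, 24, 15, 277] [290.9 147.7] [ 521. -232.  158.]
turq [350, 280, 113, 144, 9166] [400.  354.2] [361. 226. 158.]
turq [390, 311, 35, 20, 285] [406.  323.3] [351. 180. 158.]
blue [391, 292, 37, 30, 888] [409.  306.9] [344. 153. 158.]
blue [215, 345, 42, 35, 1122] [235.6 362.5] [544. 245. 158.]
```

View pics/top0.png

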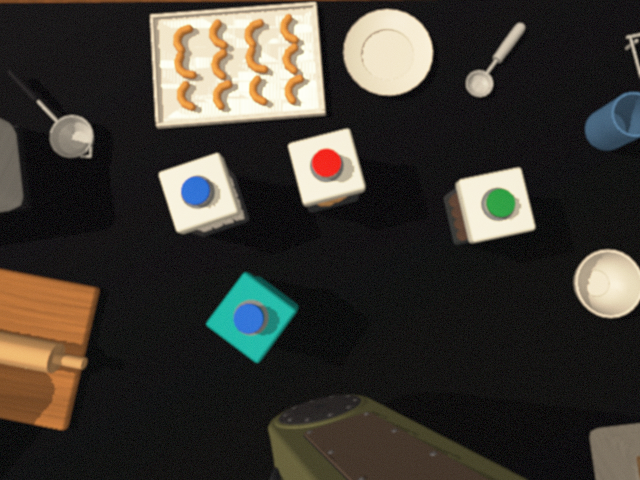

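View pics/side0.png

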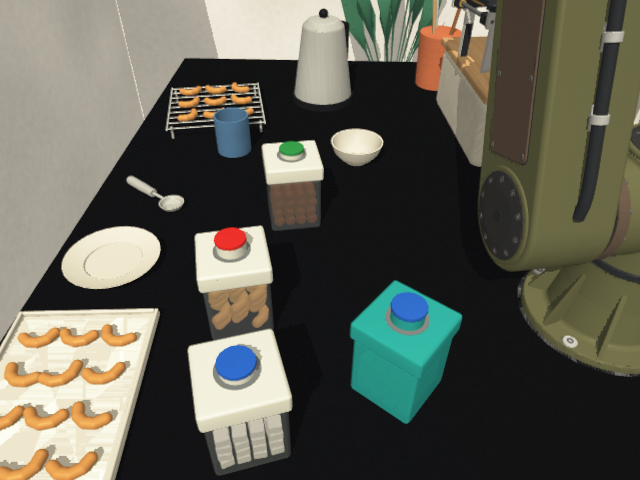

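The blue sugar button on the white lid is at (195,190) in the top view. Red is at (326,163) and green at (500,203). The turquoise decoy is at (248,318). Both views agree on blue ≈ (544,242) and red ≈ (584,36). I'll approach red first.

Emit:
move_arm --dp '[[0,0,45],[36,47,0],[36,47,0],[36,47,0],[36,47,0],[36,47,0],[36,47,0],[36,47,0],[36,47,0],[36,47,0]]' --rotation '[[0,0,0],[0,0,0],[0,0,0],[0,0,0],[0,0,0],[0,0,0],[0,0,0],[0,0,0],[0,0,0],[0,0,0]]' --hand '[0,0,0,0,0,0,0,0,0,0]' --newtons 20

```text
clock: 1.35
eef_pos: [470.9, -105.4, 250.4]
eef_rot: [-3.142, 0.0, 0.269]
wrist_force: [-0.6, -0.9, 0.3]
finger_gap: 0.5
finger_force: 0.0
```

Emit:
move_arm --dp '[[38,47,0],[38,47,0],[37,47,0],[0,0,-25],[0,0,-20],[0,0,0],[0,0,0]]' --rotation '[[0,0,0],[0,0,0],[0,0,0],[0,0,0],[0,0,0],[0,0,0],[0,0,0]]' --hand '[0,0,0,0,0,0,0]'

```text
clock: 2.22
eef_pos: [583.3, 33.7, 206.4]
eef_rot: [3.141, -0.001, 0.269]
wrist_force: [-0.2, -0.1, -0.1]
finger_gap: 0.4
finger_force: 0.0
```

Run:
```python
from h import *
from scipy.spatial.transform import Rotation as Ro
s=manip.read_state(); c=snap('wrist','w1.png'); M=np.array(c['mount'])
T=np.eye(4);T[:3,:3]=Ro.from_euler('xyz',s['eef_rot']).as_matrix();T[:3,3]=s['eef_pos']
W=np.linalg.inv(T@M); c['R']=W[:3,:3];c['t']=W[:3,3]
print(s['eef_pos'])
for b in blobs(c['image']):
    if b[0] in('red','blue'): print(*b,ray(c,*b[2],164 if b[0]=='red' else 156).round(1))
```

```text
[583.31554696  33.65301248 206.36710963]
red [281, 218, 72, 68, 3170] [316.5 246.5] [590.5  36.5 164. ]
blue [0, 194, 35, 65, 1742] [ 14.1 228.3] [548.  228.6 156. ]
```

View pics/w1.png

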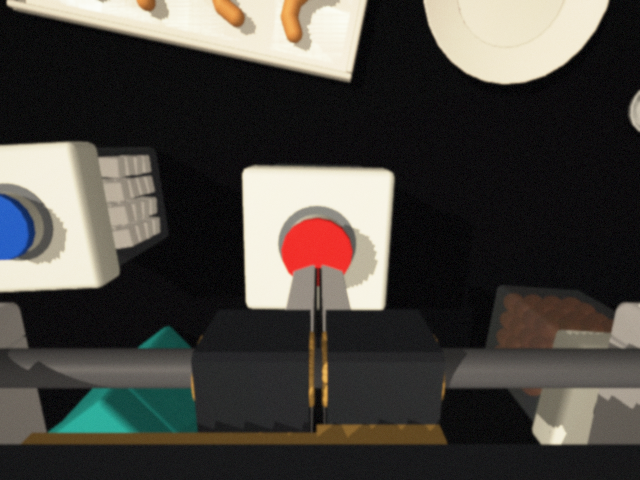

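The wrist view shows red at (316,246), partly hidden by the shut fingers. They are over the button, so I'll press.

Emit:
move_arm --dp '[[1,2,-25],[0,0,-15],[0,0,-10],[0,0,-8],[0,0,-4],[0,0,0]]' --rotation '[[0,0,0],[0,0,0],[0,0,0],[0,0,0],[0,0,0],[0,0,0]]' --hand '[0,0,0,0,0,0]'

```text
clock: 3.02
eef_pos: [584.4, 35.7, 144.3]
eef_rot: [3.141, -0.001, 0.269]
wrist_force: [-1.0, -0.1, 6.1]
finger_gap: 0.5
finger_force: 3.0
```

Emit:
move_arm --dp '[[0,0,-1],[0,0,0]]' --rotation '[[0,0,0],[0,0,0]]' --hand '[0,0]'

```text
clock: 3.28
eef_pos: [584.6, 35.7, 144.1]
eef_rot: [3.141, -0.002, 0.269]
wrist_force: [-3.7, -0.1, 12.1]
finger_gap: 0.7
finger_force: 6.4
```

At the stop: force is rising with no further travel. Next I'll release and go over to blue at (544,242).

Emit:
move_arm --dp '[[0,0,12],[0,0,25],[0,0,25],[-10,52,0],[-10,52,0],[-10,52,0],[-10,51,0],[0,0,0],[0,0,0]]' --rotation '[[0,0,0],[0,0,0],[0,0,0],[0,0,0],[0,0,0],[0,0,0],[0,0,0],[0,0,0],[0,0,0]]' --hand '[0,0,0,0,0,0,0,0,0]'

```text
clock: 4.4
eef_pos: [544.2, 242.4, 204.6]
eef_rot: [3.141, -0.0, 0.269]
wrist_force: [-0.0, -1.2, -0.1]
finger_gap: 0.5
finger_force: 0.0
```

Emit:
move_arm --dp '[[0,0,-25],[0,0,-15],[0,0,-10],[0,0,-7],[0,0,-4],[0,0,0],[0,0,-1],[0,0,0]]' --rotation '[[0,0,0],[0,0,0],[0,0,0],[0,0,0],[0,0,0],[0,0,0],[0,0,0],[0,0,0]]' --hand '[0,0,0,0,0,0,0,0]'

```text
clock: 5.4
eef_pos: [544.7, 242.8, 144.2]
eef_rot: [3.142, -0.003, 0.269]
wrist_force: [-3.0, -4.6, 12.0]
finger_gap: 0.6
finger_force: 5.9
```

Emit:
move_arm --dp '[[0,0,12],[0,0,30],[0,0,50],[-10,-55,10],[-15,-55,0],[-20,-55,0],[-20,-55,0],[-20,-55,0],[-15,-55,0],[0,0,0]]' --rotation '[[0,0,0],[0,0,0],[0,0,0],[0,0,0],[0,0,0],[0,0,0],[0,0,0],[0,0,0],[0,0,0],[0,0,0]]' --hand '[0,0,0,0,0,0,0,0,0,0]'

```text
clock: 6.65
eef_pos: [443.4, -89.9, 245.1]
eef_rot: [3.141, -0.001, 0.264]
wrist_force: [0.2, -0.3, 0.8]
finger_gap: 0.4
finger_force: 0.0
```

Run:
```python
from h import *
a=cv2.imread('pics/side0.png')[130:430,170:470]
c=snap('side','side1.png'); b=cv2.imread('pics/side1.png')[130:430,170:470]
cv2.imwrite('pics/cmp.png',cv2.resize(np.hstack([a,b]),(800,400)))
for x in blobs(c['image']):
    if x[0] in('red','blue','green'): print(*x)
```

```text
red [215, 232, 32, 23, 591] [230.4 243.1]
green [279, 141, 24, 14, 277] [291.  147.7]
blue [391, 292, 37, 30, 887] [409.  306.9]
blue [215, 341, 41, 35, 1134] [234.9 358.1]
```

View pics/cmp.png

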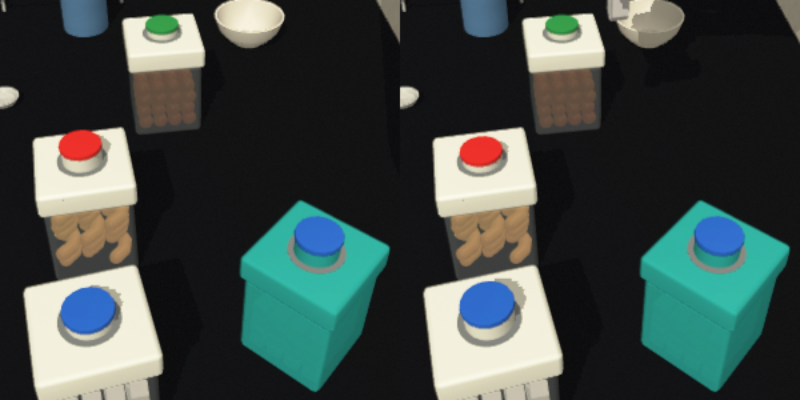

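In the before/after pair, red dropped about 4.7 px and blue rose about 4.4 px. Both match 8 mm of travel. The lids and the green button haven't moved, and the arm is clear.

```bash
python3 -c "
from cell import manip
print(manip.sign_off())"
```

```text
the job is handed in; nothing more can be done
None
```

The job is handed in: the side camera shows blue (sugar) standing up, red (biscuits) latched down, and green (hazelnuts) and all three canisters unmoved; the sign-off gave no verdict.

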